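# Slide the socket board home and latch it

### The arm

A 7-joint arm with a two-finger parallel gripper is mounted at the origin on the work surface. World frame = base frame: x ahead of the robot, y to its left, z up, the work surface at z = 0. Lengths are in mm, angles in rad, forces in N, time in s.
With the tool pointing down it reaches from about 425 to 875 mm from the base axis. Payload 8.4 kg.
Tool frame: the origin (TCP) lies midway between the tips of the shut fingers; the grasp point (between the pads) lies 19 mm behind it; z points along the fingers, y is the line along which they close (so a half turn about z gives the same grasp; the last joint's range is limited). The gripper opens to 85 mm and grips with 20 to 120 N. Pads are 22 mm wide; open, the fingers measure 114 mm over their backs; the gripper's body (76 mm by 85 mm) begins 54 mm behind the grasp point. The pads swing forward as they close: fully open they stand 13 mm farther back than shut.
Start: joints at [1.23, 0.333, 0.04, 1.465, -0.013, 1.343, -0.059], TCP at [155.622, -631.067, 231.308] pointing down, gripper open.
Joint ranges: [-2.58, 2.58], [-0.38, 2.09], [-1.3, 1.39], [0.25, 2.4], [-1.5, 4.64], [0.08, 2.09], [-2.65, 2.65]. Speed limits (rad/s): [2.22, 2.22, 2.79, 2.79, 3.14, 3.14, 3.14].

### API

Orientations are given as a unit quaternion [w, x, y, z].
In Python, from bench import * gives the robot as it stands.
- The arm moves only by the tool play_rows, never from a script. Its argument "plan" is a list of rows, each a list of 2 entries, a list of its own where there are three numbers: the shift along the tool's x, y, z in mm, then the turn about the tool's z in rad. In form: [[[tx, ty, tz], roll], ...]. A call has exactly 8 rows; each row shifts and turns the commanded pose from where the row before left it, along the tool's axes as they then stand; what a row does not reach is not made up. A row lasts 1/8 s, in which the tool goes at most 62.5 mm and 10.7 degrees, less where a joint would pass 70% of its speed; a pose out of reach is approached as far as the arm can. A call with a gripper value outside its range is refused whole. "grip" is the gripper command: -1 is fully open, 1 is shut, values between are in proportion, set as the call begins (left out, the last holds). The fingers move at their own pace and stop on an object; "squeeze" is the grip in N (left out, the last holds). Time passes only in rows, so rows that do not move let the fingers close, or fill a call up. It gives the time, the measured TCP pose, the force, the opening and the grip force at its end, in the units of the state.
- read_state(): the state, without advancing time (a new reading comes with each control period).
- capture(name): name is "scene" or "top"; returns a dict with "color" (384x512x3 uint8, red, green, blue), "fx", "fy", "cx", "cy" (pixels), "dist" ([k1, k2, p1, p2, k3] as OpenCV has them; the pictures are not rectified), "pose" (4x4, takes a point from camera to world coordinates). Camera axes: x right, y down, z forward; pixel columns grow to the right and rows downward; lengths in mm; the calibration is good to about 2 mm. A picture is of the moment at which its call begins. There is no depth.
- hand_in(): hands the job in; it is judged then, once.
The state is a dict: "time_s": time; "q": joint angles; "qvel": joint speeds; "tau": joint torques, N m; "position": TCP position; "tcp_rot": TCP orientation; "contact_force": force on the tool from outside, world axes, zero at the start; "ft_torque": the same for the moment, N m; "width": finger opening in mm; "grasp_force": force on a finger pad.
Only numpy, scipy, OpenCV 4.12 (cv2) and the standard library are available. Lean on these libraries where they do the work, as an engineer would, in place of code of your own. Each camera call takes 0.05 s, during which the arm holds its last target. There are 200 camera calls.

### The job

On the workshop bench, push the plywood socket board along its blue rails with a fingertip until you feel it drop into the locating notches, then push the red latch round by its knob until its arm lies fully across the board. Only push: do not lift the board. Leave the jar, wrench and bearing where they are, and finish clear of everything.

Things in the scene. Friction and masses are not known exactly. Their poses are not given: they have to be found in the camera images.
- rack: Fixed blue steel rack with two rails, 310 mm long (x -200 to +110), 181 mm wide. Origin on the bench under the place where the seated board's centre belongs; x is the direction in which the board slides home, y to its left, z up. Side walls at y +-87.5 mm, 58 mm high, guide the board. Between the rails (|y| under 60 mm) it is open down to the bench but for 8 mm high straps at both ends.
- notch (a point): Far notch of the left rail (rack x +68, y +74 mm), at the height of the rails' running tops, 40 mm above the bench. Each rail has two such notches, at x -68 and +68 mm, 19 mm long and 10 mm deep.
- board: Loose plywood board 170 x 170 x 12 mm, about 0.6 kg, axes as the rack's; four feet 14 mm long, 13 mm high at x +-68 mm; five sockets 26 mm tall fixed on top at y +55 mm. Origin at its centre, level with the feet's undersides: 40 mm above the bench when sliding, 30 mm once dropped into the notches, then within 3 mm of the rack's x and y. Starts 60 to 105 mm short of home (rack -x).
- push_edge (a point): Middle of the board's trailing edge (its -x side, 85 mm from its centre), at half the plywood's thickness: push here towards the rack's +x. Finger room behind it is free. At the notches the board drops by its own weight and then stops firmly. Push slowly, so that it has time to drop.
- latch (a joint): Angle of the red latch, rad: 0 open, its arm pointing along the rack's +x beside the board; grows counter-clockwise seen from above to the stop at 1.57, closed, arm pointing to +y across the board. Starts at 0 to 0.25. Stiff (about 1 N at the knob), stays where left. The arm's underside is 59 mm above the bench: 4 mm over the seated board, too low to pass over a board still riding on the rails.
- latch_knob (a point): Top centre of the red upright knob on the latch arm, 14 mm in diameter, 28 mm tall above the arm, 48 mm from the pivot; its top is 93 mm above the bench.
- latch_pivot (a point): Pivot of the latch at the arm's top, 65 mm above the bench; at x -30, y -118 mm of the rack. The arm is 6 mm thick, 14 mm wide and reaches 58 mm from the pivot.
- jar: Bystander: amber glass jar with yellow lid, 56 mm across, 75 mm tall; origin at the centre of its underside.
- wrench: Bystander: steel wrench 170 mm long lying on the bench along its x axis; origin at its underside.
- bearing: Bystander: steel bearing ring, 64 mm across, 18 mm tall; origin at the centre of its underside.
Things that resemble listed ones, but are neither listed nor needed, are in the scene too. Leave any black or orange look-alike of the board alone.

How it is judged:
By the outcome, as a careful person would: the job done as asked, in the order asked, and still so for the second after the job is handed in, with the robot touching nothing.
It also fails if it takes over 53 s, if anything falls off the work surface, if the arm or the gripper's body presses on something with over 40 N, if the wrist force passes 120 N, or if a joint passes its speed limit or range.

## Working session

There is one attempt and no reset: what is moved stays moved. The work goes in short steps, Python scripts to look and compute and a tool call to move; the robot and the scene stay as the last step left them, time stands still between calls to the robot, and variables do not carry over. Pictures are saved under pics/ and viewed, at most 10 in all, crops included, and the job is handed in when it is done.

Besides the shell and the picture viewer there is one more tool, called after "Emit:" by a JSON object that holds its "api" and its "payload", one argument or row to a line. play_rows: Moves the arm, as the interface text tells. Its arguments: {"type":"object","properties":{"plan":{"type":"array"},"grip":{"type":"number"},"squeeze":{"type":"number"}},"required":["plan"]}

```bash
mkdir -p pics; python3 - <<'E'
from bench import *
import cv2,numpy as np
s=read_state();print(s['time_s'],s['position'],s['tcp_rot'],s['width'],s['contact_force'])
for n in('scene','top'):
    c=capture(n);cv2.imwrite(f'pics/{n}0.png',c['color'][:,:,::-1]);print(n,c['fx'],c['fy'],c['cx'],c['cy'],c['dist'],np.round(c['pose'],3).tolist())
E
```

```text
0.0 [ 155.49541527 -630.66451056  230.42236731] [-7.84996888e-04  9.92701506e-01  1.20594676e-01 -1.64104149e-04] 85.36529220338782 [-0.22885114  0.09312525  0.33997185]
scene 471.4120116190834 471.4120116190834 254.55477654486518 189.14269730453253 [-0.15891744  0.          0.          0.          0.        ] [[-0.675, 0.474, -0.566, 1122.408], [0.738, 0.447, -0.506, 594.572], [0.013, -0.758, -0.652, 857.567], [0.0, 0.0, 0.0, 1.0]]
top 417.59373230054985 417.59373230054985 259.11032164230187 196.1299049007853 [0.05293744 0.         0.         0.         0.        ] [[0.016, -0.996, 0.084, 370.354], [-1.0, -0.014, 0.025, -10.131], [-0.024, -0.084, -0.996, 1108.711], [0.0, 0.0, 0.0, 1.0]]
```

View pics/scene0.png

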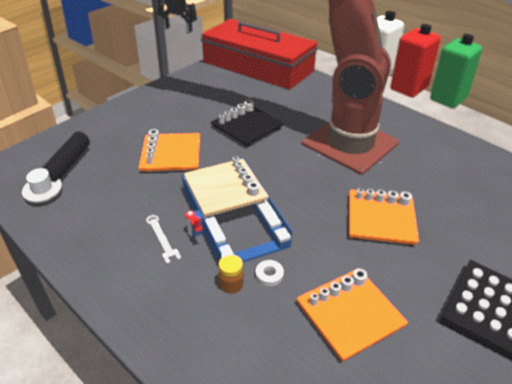

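View pics/top0.png

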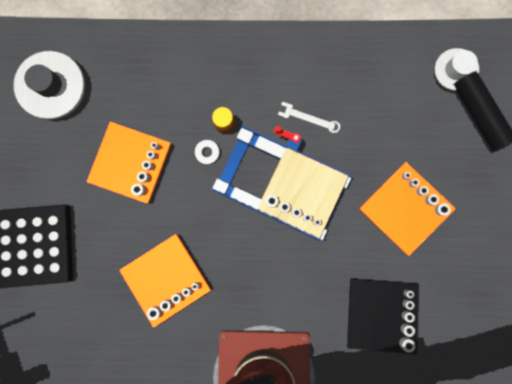

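The scene view shows the plywood board at about (225,187) on the blue rack, with the red latch at (195,220), the jar at (231,273), the bearing at (269,272) and the wrench at (163,238). In the top view the board is at (305,193), the rack's far end at (235,160) and the latch at (287,134), so the board slides towards the left and slightly up.

```bash
cat > h.py <<'E'
from bench import *
import cv2,numpy as np
def rays(c,uv):
    K=np.array([[c['fx'],0,c['cx']],[0,c['fy'],c['cy']],[0,0,1]])
    p=cv2.undistortPoints(np.array(uv,float).reshape(-1,1,2),K,np.array(c['dist'])).reshape(-1,2)
    P=np.array(c['pose']);return P[:3,3],np.c_[p,np.ones(len(p))]@P[:3,:3].T
def onz(c,uv,z):
    o,d=rays(c,uv);return o+d*((z-o[2])/d[:,2])[:,None]
def big(m):
    cs,_=cv2.findContours(m.astype(np.uint8),0,2);return max(cs,key=cv2.contourArea)
def masks(c):
    h=cv2.cvtColor(c['color'],cv2.COLOR_RGB2HSV).astype(int);H,S,V=h[...,0],h[...,1],h[...,2]
    return dict(wood=(H>12)&(H<28)&(S>50)&(S<170)&(V>130),blue=(H>100)&(H<125)&(S>120)&(V>60),red=((H<6)|(H>174))&(S>150)&(V>90))
E
python3 - <<'E'
from h import *
c=capture('top');m=masks(c)
for k in m: m[k][:90]=0;m[k][260:]=0;m[k][:,:205]=0;m[k][:,360:]=0
w=onz(c,big(m['wood']).reshape(-1,2),65)[:,:2].astype(np.float32)
r=cv2.minAreaRect(w);print('board',r,cv2.boxPoints(r).tolist())
print('red',[ (cv2.contourArea(k),k.reshape(-1,2).mean(0)) for k in cv2.findContours(m['red'].astype(np.uint8),0,2)[0]])
ys,xs=np.nonzero(m['blue']);
for z in(0,8,40,58):
    b=cv2.minAreaRect(onz(c,np.c_[xs,ys],z)[:,:2].astype(np.float32));print(z,b,cv2.boxPoints(b).round().tolist())
a=cv2.resize(c['color'][90:260,200:370],None,fx=3.5,fy=3.5,interpolation=2)
s=capture('scene');b=cv2.resize(s['color'][145:295,140:305],None,fx=3.6,fy=3.6,interpolation=2)
cv2.imwrite('pics/a.png',a[:,:,::-1]);cv2.imwrite('pics/b.png',b[:,:,::-1])
E
```

```text
board ((470.80487060546875, -91.29264831542969), (173.54379272460938, 170.9381561279297), 65.50273132324219) [[357.0496826171875, -134.81369018554688], [512.60009765625, -205.69317626953125], [584.56005859375, -47.7716064453125], [429.0096435546875, 23.107879638671875]]
red [(163.0, array([287.48717949, 133.79487179]))]
0 ((514.683837890625, -44.12300109863281), (324.6595153808594, 219.98683166503906), 65.61813354492188) [[347.0, -147.0], [548.0, -237.0], [682.0, 58.0], [482.0, 149.0]]
8 ((513.642333984375, -43.877716064453125), (322.3168640136719, 218.39950561523438), 65.61812591552734) [[348.0, -146.0], [547.0, -236.0], [680.0, 58.0], [481.0, 148.0]]
40 ((509.47662353515625, -42.89662170410156), (312.94647216796875, 212.05015563964844), 65.6181411743164) [[348.0, -142.0], [541.0, -229.0], [671.0, 56.0], [478.0, 143.0]]
58 ((507.13348388671875, -42.34477233886719), (307.675537109375, 208.4786834716797), 65.61813354492188) [[349.0, -139.0], [539.0, -225.0], [666.0, 55.0], [476.0, 141.0]]
```

View pics/a.png

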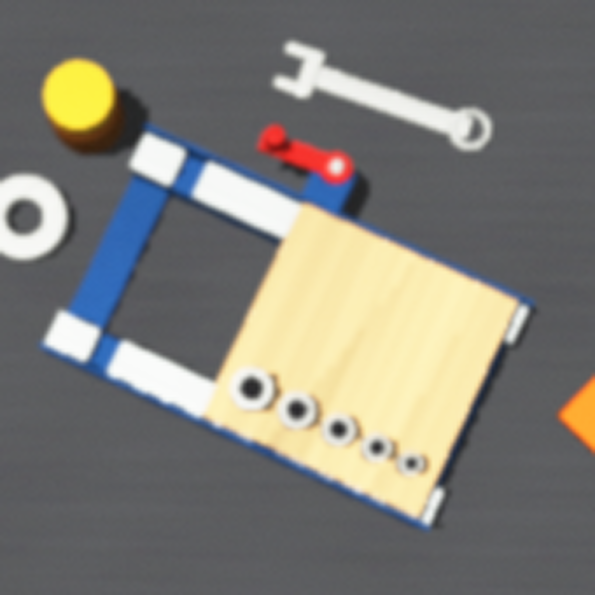

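View pics/b.png

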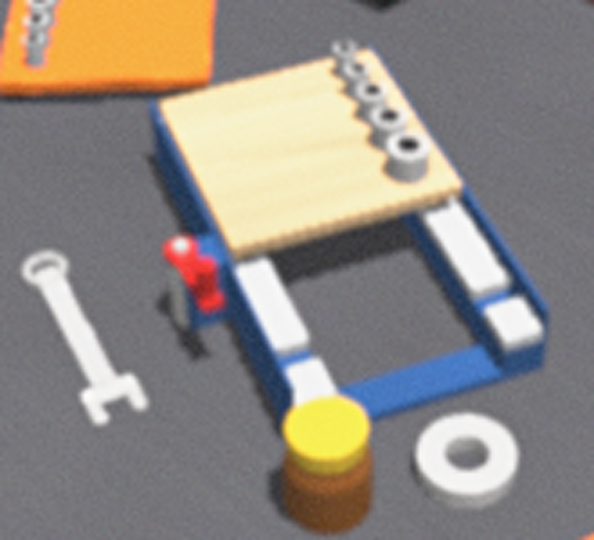

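The zoomed top crop shows the board against the walls, the rack's far-left corner at crop (42,348), the latch pivot at (337,165) and the knob at (272,137). The zoomed scene crop agrees: the latch is slightly open and the jar stands at the rack's far right corner.

The rack origin comes out at about (513,3), yaw 65.6°, and the board about 104 mm short of home. This is consistent with the 60 to 105 mm given.

Emit:
{"api": "play_rows", "payload": {
  "plan": [
    [[33,-32,0],0],
    [[33,-32,0],0],
    [[33,-32,0],0],
    [[33,-32,0],0],
    [[33,-32,0],0],
    [[33,-32,0],0],
    [[33,-32,0],0],
    [[33,-32,0],0]
  ],
  "grip": 1,
  "squeeze": 20
}}

```text
time_s: 1.2
position: [351.2, -317.9, 231.4]
tcp_rot: [0.0, 0.993, 0.121, 0.0]
contact_force: [-0.4, -0.7, 1.3]
width: 0.3
grasp_force: 0.0
```

Emit:
{"api": "play_rows", "payload": {
  "plan": [
    [[32,-33,0],0],
    [[32,-33,0],0],
    [[31,-31,0],0],
    [[0,0,0],-0.18],
    [[0,0,0],-0.18],
    [[0,0,0],-0.18],
    [[0,0,0],-0.18],
    [[0,0,0],-0.183]
  ]
}}

```text
time_s: 2.2
position: [419.5, -202.3, 231.3]
tcp_rot: [-0.0, 0.839, 0.544, -0.0]
contact_force: [-0.4, 0.3, -0.9]
width: -0.1
grasp_force: 0.0
```

```bash
cat >> h.py <<'E'
O=np.array([513,3.4]);X=np.array([.413,.911]);Y=np.array([-.911,.413])
def rk(p): p=np.asarray(p)[...,:2]-O; return np.stack([p@X,p@Y],-1)
def st():
    s=read_state();w,x,y,z=s['tcp_rot'];a=np.degrees(np.arctan2(2*(x*y+w*z),1-2*(y*y+z*z)))
    print('t',s['time_s'],'tcp',s['position'].round(1),'rack',rk(s['position']).round(1),'yaw',a.round(1),'F',s['contact_force'].round(1),'w',s['width'],'q7',s['q'][6])
E
python3 - <<'E'
from h import *
st();c=capture('top')
print('pivot',rk(onz(c,[[296.3,137.1]],65)),'knob',rk(onz(c,[[277.7,129.1]],93)),'jar',rk(onz(c,[[222.3,117]],75)))
E
```

```text
t 2.2 tcp [ 419.5 -202.3  231.3] rack [-2.26e+02  2.00e-01] yaw 65.9 F [-0.4  0.3 -0.9] w -0.13415032082073644 q7 -0.05393888609813574
pivot [[ -31.89460632 -120.27176082]] knob [[  17.04562742 -112.55026524]] jar [[158.51833035 -85.7674111 ]]
```

Emit:
{"api": "play_rows", "payload": {
  "plan": [
    [[0,0,45],0],
    [[0,0,45],0],
    [[0,0,45],0],
    [[0,0,35],0],
    [[0,0,15],0],
    [[6,0,0],0],
    [[6,0,0],0],
    [[6,0,0],0]
  ]
}}

```text
time_s: 3.25
position: [428.3, -185.8, 47.6]
tcp_rot: [0.001, 0.841, 0.542, 0.001]
contact_force: [-0.4, 0.3, 0.3]
width: -0.2
grasp_force: 0.0
```

Emit:
{"api": "play_rows", "payload": {
  "plan": [
    [[5,0,0],0],
    [[5,0,0],0],
    [[5,0,0],0],
    [[5,0,0],0],
    [[5,0,0],0],
    [[5,0,0],0],
    [[5,0,0],0],
    [[5,0,0],0]
  ]
}}

```text
time_s: 4.25
position: [443.3, -151.5, 46.8]
tcp_rot: [0.001, 0.841, 0.541, -0.001]
contact_force: [-3.3, -7.4, 4.4]
width: -0.0
grasp_force: 4.3
```

```bash
python3 - <<'E'
from h import *
st()
E
```

```text
t 4.25 tcp [ 443.3 -151.5   46.8] rack [-169.9   -0.5] yaw 65.5 F [-3.3 -7.4  4.4] w -0.04561987645305117 q7 -0.27925860377131784
```

Emit:
{"api": "play_rows", "payload": {
  "plan": [
    [[5,0,0],0],
    [[5,0,0],0],
    [[5,0,0],0],
    [[5,0,0],0],
    [[5,0,0],0],
    [[5,0,0],0],
    [[5,0,0],0],
    [[5,0,0],0]
  ]
}}

```text
time_s: 5.25
position: [459.8, -115.3, 46.8]
tcp_rot: [0.001, 0.841, 0.541, -0.001]
contact_force: [-3.8, -9.0, 6.0]
width: -0.3
grasp_force: 4.7
```

Emit:
{"api": "play_rows", "payload": {
  "plan": [
    [[2.5,0,0],0],
    [[2,0,0],0],
    [[2,0,0],0],
    [[2,0,0],0],
    [[2,0,0],0],
    [[2,0,0],0],
    [[2,0,0],0],
    [[2,0,0],0]
  ]
}}

```text
time_s: 6.25
position: [466.5, -100.4, 46.8]
tcp_rot: [0.001, 0.841, 0.541, -0.001]
contact_force: [-4.2, -8.9, 6.1]
width: 0.3
grasp_force: 4.9
```

Emit:
{"api": "play_rows", "payload": {
  "plan": [
    [[1.5,0,0],0],
    [[1.5,0,0],0],
    [[1.5,0,0],0],
    [[1.5,0,0],0],
    [[1,0,0],0],
    [[1,0,0],0],
    [[1,0,0],0],
    [[1,0,0],0]
  ]
}}

```text
time_s: 7.25
position: [470.7, -91.4, 46.8]
tcp_rot: [0.001, 0.841, 0.541, -0.001]
contact_force: [-4.4, -9.0, 5.5]
width: -0.1
grasp_force: 4.9
```

```bash
python3 - <<'E'
from h import *
st()
E
```

```text
t 7.25 tcp [470.7 -91.4  46.8] rack [-103.8   -0.6] yaw 65.5 F [-4.4 -9.   5.5] w -0.1234283171097362 q7 -0.4347406535850556
```

Emit:
{"api": "play_rows", "payload": {
  "plan": [
    [[0.7,0,0],0],
    [[0.7,0,0],0],
    [[0.7,0,0],0],
    [[0.7,0,0],0],
    [[0.7,0,0],0],
    [[0.7,0,0],0],
    [[0.7,0,0],0],
    [[0.7,0,0],0]
  ]
}}

```text
time_s: 8.25
position: [473.1, -85.0, 46.5]
tcp_rot: [0.0, 0.841, 0.541, -0.001]
contact_force: [-3.6, -7.9, 2.5]
width: 0.3
grasp_force: 3.9
```

Emit:
{"api": "play_rows", "payload": {
  "plan": [
    [[0.5,0,0],0],
    [[0.5,0,0],0],
    [[0.5,0,0],0],
    [[0.5,0,0],0],
    [[0.5,0,0],0],
    [[0.5,0,0],0],
    [[0,0,0],0],
    [[0,0,0],0]
  ]
}}

```text
time_s: 9.25
position: [474.2, -82.7, 46.5]
tcp_rot: [0.001, 0.841, 0.541, -0.001]
contact_force: [-3.0, -7.2, 3.4]
width: 0.1
grasp_force: 3.8
```

```bash
python3 - <<'E'
from h import *
st()
E
```

```text
t 9.25 tcp [474.2 -82.7  46.5] rack [-94.4  -0.2] yaw 65.5 F [-3.  -7.2  3.4] w 0.06800291853494082 q7 -0.4545704369330804
```

Emit:
{"api": "play_rows", "payload": {
  "plan": [
    [[0.5,0,0],0],
    [[0.5,0,0],0],
    [[0.5,0,0],0],
    [[0.5,0,0],0],
    [[0.5,0,0],0],
    [[0.5,0,0],0],
    [[0.5,0,0],0],
    [[0,0,0],0]
  ]
}}

```text
time_s: 10.25
position: [474.6, -81.6, 46.4]
tcp_rot: [0.001, 0.841, 0.54, -0.002]
contact_force: [-8.1, -14.0, 8.1]
width: 0.3
grasp_force: 8.1
```

```bash
python3 - <<'E'
from h import *
st()
s=capture('scene');b=cv2.resize(s['color'][145:295,140:305],None,fx=3.6,fy=3.6,interpolation=2)
cv2.imwrite('pics/b1.png',b[:,:,::-1])
E
```

```text
t 10.25 tcp [474.6 -81.6  46.4] rack [-93.3  -0.2] yaw 65.4 F [ -8.1 -14.    8.1] w 0.2807116812870061 q7 -0.4626831174526898
```

View pics/b1.png

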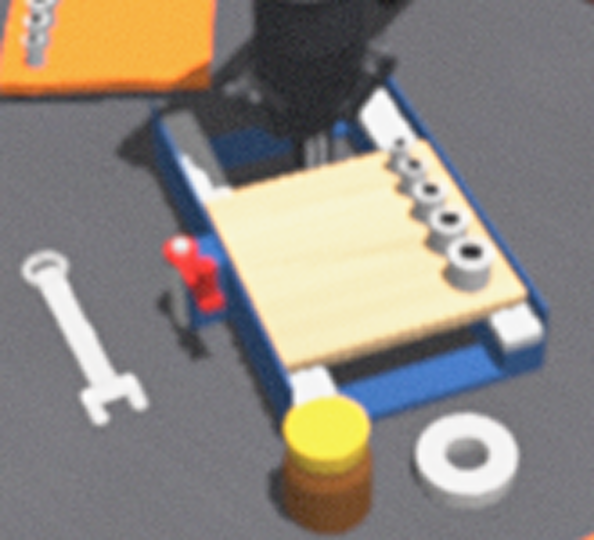

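The crop shows the board's leading edge at (290,365) to (525,295). The blue side walls now stand above its surface, and the force rose firmly at the stop. I'll back the finger off and measure the board's height.

Emit:
{"api": "play_rows", "payload": {
  "plan": [
    [[-8,0,0],0],
    [[-16,0,0],0],
    [[0,0,-20],0],
    [[0,0,-40],0],
    [[0,0,-40],0],
    [[0,0,-30],0],
    [[15,20,0],0],
    [[25,27,0],0]
  ]
}}

```text
time_s: 11.3
position: [525.9, -83.9, 177.0]
tcp_rot: [0.001, 0.841, 0.541, 0.0]
contact_force: [0.3, -0.1, 0.4]
width: -0.2
grasp_force: 0.0
```

Emit:
{"api": "play_rows", "payload": {
  "plan": [
    [[25,26,0],0],
    [[25,26,0],0],
    [[25,26,0],0],
    [[25,25,0],0],
    [[0,0,0],-0.08],
    [[0,0,0],-0.08],
    [[0,0,0],0],
    [[0,0,0],0]
  ]
}}

```text
time_s: 12.3
position: [660.5, -34.7, 176.3]
tcp_rot: [-0.0, 0.795, 0.606, 0.0]
contact_force: [1.5, 1.0, 0.6]
width: 0.2
grasp_force: 0.0
```

```bash
python3 - <<'E'
from h import *
st()
for n,(u0,u1,v0,v1) in dict(top=(205,360,90,260),scene=(140,305,145,295)).items():
    c=capture(n);m=masks(c)['wood'];k=np.zeros_like(m);k[v0:v1,u0:u1]=m[v0:v1,u0:u1]
    cv2.imwrite(f'pics/{n}2.png',cv2.resize(c['color'][v0:v1,u0:u1],None,fx=3.5,fy=3.5)[:,:,::-1])
    for z in(55,65):
        q=rk(onz(c,big(k).reshape(-1,2),z));print(n,z,np.percentile(q,[1,99],axis=0).round(1).tolist(),[np.round(x,1) for x in cv2.minAreaRect(q.astype(np.float32))])
E
```

```text
t 12.3 tcp [660.5 -34.7 176.3] rack [  26.2 -150.1] yaw 74.6 F [1.5 1.  0.6] w 0.2093454759305348 q7 -0.4392900896815014
top 55 [[-84.5, -86.5], [86.1, 84.5]] [array([ 0.9, -1. ]), array([170.9, 171.9]), np.float64(0.3)]
top 65 [[-84.4, -84.5], [84.6, 84.9]] [array([0.2, 0.1]), array([169.3, 170.2]), np.float64(0.3)]
scene 55 [[-69.4, -88.1], [98.4, 82.9]] [array([12.2, -2.5]), array([172.8, 170.9]), np.float64(0.1)]
scene 65 [[-58.7, -90.9], [107.0, 78.0]] [array([21.9, -6.4]), array([170.7, 168.8]), np.float64(0.1)]
```

View pics/scene2.png

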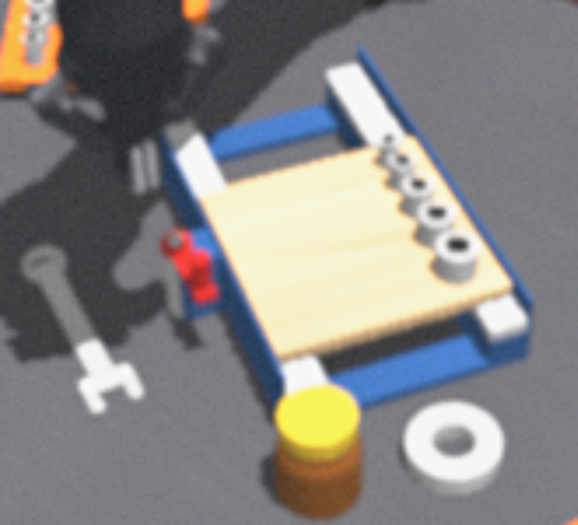

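The crop shows the board in the rack below the wall tops, and the fingers beside the latch knob at (175,240). The scene numbers are offset from the top view, so I'll check the scene camera against the known wall corners.

```bash
python3 - <<'E'
from h import *
c=capture('scene');P=lambda u,v:(140+u/3.5,145+v/3.5)
print('wall',rk(onz(c,[P(530,300),P(362,45)],58)).round(1).tolist())
e=[P(205,197),P(385,150),P(280,357),P(512,290)]
for z in(45,55,65):print(z,rk(onz(c,e,z)).round(1).tolist())
# rail tops of the near end pads z=40 (rear end x=-200)
print('knobtop',rk(onz(c,[P(177,240)],93)).round(1))
E
```

```text
wall [[110.6, 86.4], [-198.0, 89.3]]
45 [[-85.9, -80.8], [-84.8, 62.0], [83.5, -84.0], [86.0, 85.7]]
55 [[-75.1, -83.6], [-74.0, 57.4], [92.2, -86.8], [94.7, 80.8]]
65 [[-64.3, -86.5], [-63.3, 52.8], [100.9, -89.6], [103.4, 75.9]]
knobtop [[  -0.3 -125.2]]
```

```bash
python3 - <<'E'
from h import *
c=capture('scene');t=capture('top');P=lambda u,v:(140+u/3.6,145+v/3.6)
e=[P(160,102),P(375,48),P(232,243),P(462,190)]
for z in(55,65):print('start',z,rk(onz(c,e,z)).round(1).tolist())
Q=lambda u,v:(200+u/3.5,90+v/3.5)
print('top start 65',rk(onz(t,[Q(527,298),Q(420,520),Q(302,203),Q(203,415)],65)).round(1).tolist())
print('top wall ends 58',rk(onz(t,[Q(148,123),Q(42,348),Q(534,300),Q(428,527)],58)).round(1).tolist())
a=cv2.resize(t['color'][100:250,210:360],None,fx=3.9,fy=3.9,interpolation=2)
b=cv2.resize(c['color'][175:260,190:300],None,fx=5.4,fy=5.4,interpolation=2)
cv2.imwrite('pics/t3.png',a[:,:,::-1]);cv2.imwrite('pics/s3.png',b[:,:,::-1])
E
```

```text
start 55 [[-197.8, -84.2], [-198.9, 91.9], [-30.2, -83.0], [-20.2, 85.8]]
start 65 [[-185.5, -87.0], [-186.6, 86.8], [-20.0, -85.9], [-10.1, 80.8]]
top start 65 [[-195.3, -89.6], [-192.3, 86.5], [-20.8, -84.3], [-21.6, 84.8]]
top wall ends 58 [[106.6, -91.8], [105.0, 90.3], [-201.2, -91.8], [-200.3, 88.3]]
```

View pics/s3.png

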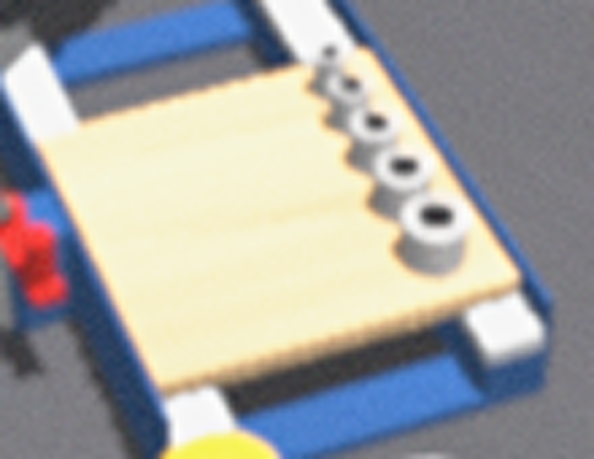

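View pics/t3.png

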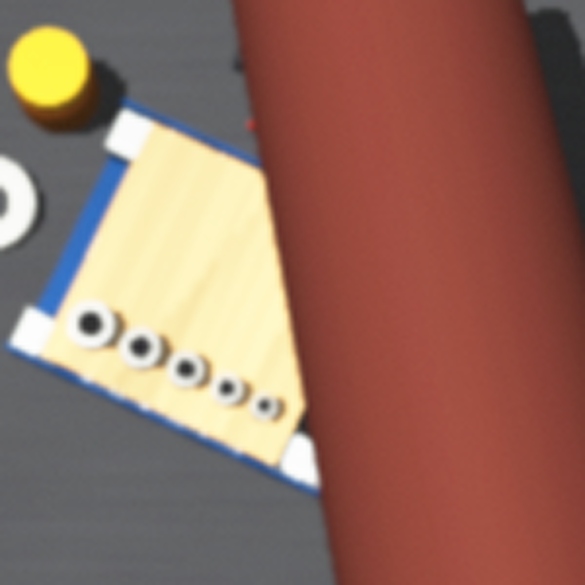

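Measured in the same way, the scene shows an x offset against the top view of 7–8 mm at the start (z = 65) and 9 mm now (z = 55). The offset is therefore systematic, and the 10 mm drop is confirmed. The top crop shows the board square in the rack, its leading edge from (150,125) to (45,340). Next is the latch.

Emit:
{"api": "play_rows", "payload": {
  "plan": [
    [[-5,0,25],0],
    [[0,0,35],0],
    [[0,0,32],0],
    [[0,0,10],0],
    [[0,-5,0],0],
    [[0,-5,0],0],
    [[0,-4,0],0],
    [[0,-4,0],0]
  ]
}}

```text
time_s: 13.55
position: [642.4, -34.3, 75.3]
tcp_rot: [0.001, 0.795, 0.607, 0.001]
contact_force: [1.1, 0.4, 0.8]
width: 0.0
grasp_force: 0.6
```

Emit:
{"api": "play_rows", "payload": {
  "plan": [
    [[1.7,-4.3,0],-0.0875],
    [[1.7,-4.3,0],-0.0875],
    [[1.7,-4.3,0],-0.0875],
    [[1.7,-4.3,0],-0.0875],
    [[0,0,0],0],
    [[0,0,0],0],
    [[0,0,0],0],
    [[0,0,0],0]
  ]
}}

```text
time_s: 14.55
position: [625.9, -25.5, 74.2]
tcp_rot: [-0.0, 0.677, 0.736, -0.0]
contact_force: [0.1, -0.8, -0.6]
width: -0.1
grasp_force: 0.0
```

```bash
cat >> h.py <<'E'
def lat():
    s=read_state();p=rk(s['position'])-[-31,-119];w,x,y,z=s['tcp_rot'];a=2*np.arctan2(y,x)-np.radians(65.6)
    r=np.array([np.cos(a),np.sin(a)]);print('th',a.round(3),'r',(p@r).round(1),'d',(-p@np.array([-r[1],r[0]])).round(1),'Ft,Fr rack',rk(s['contact_force'][:2]+O).round(1),s['contact_force'].round(1))
E
python3 - <<'E'
from h import *
st();lat()
c=capture('scene');m=masks(c)['red'][195:240,175:235];print(m.sum())
E
```

```text
t 14.55 tcp [625.9 -25.5  74.2] rack [  20.3 -114.8] yaw 94.8 F [ 0.1 -0.8 -0.6] w -0.11454104469883242 q7 -0.16113477625405795
th 0.509 r 46.9 d 21.3 Ft,Fr rack [-0.6 -0.4] [ 0.1 -0.8 -0.6]
46
```

Emit:
{"api": "play_rows", "payload": {
  "plan": [
    [[1.7,-4.3,0],-0.0875],
    [[1.7,-4.3,0],-0.0875],
    [[1.7,-4.3,0],-0.0875],
    [[1.7,-4.3,0],-0.0875],
    [[1.7,-4.3,0],-0.0875],
    [[1.7,-4.3,0],-0.0875],
    [[1.7,-4.3,0],-0.0875],
    [[0,0,0],0]
  ]
}}

```text
time_s: 15.6
position: [594.0, -24.6, 74.4]
tcp_rot: [-0.0, 0.424, 0.906, 0.0]
contact_force: [-0.3, 0.2, 1.4]
width: -0.1
grasp_force: 0.0
```

```bash
python3 - <<'E'
from h import *
st();lat()
c=capture('scene');cv2.imwrite('pics/s4.png',cv2.resize(c['color'][165:295,150:305],None,fx=3.8,fy=3.8,interpolation=2)[:,:,::-1])
E
```

```text
t 15.6 tcp [594.  -24.6  74.4] rack [  7.9 -85.4] yaw 129.8 F [-0.3  0.2  1.4] w -0.13840049450771122 q7 0.4106354969760302
th 1.121 r 47.2 d 20.4 Ft,Fr rack [0.  0.4] [-0.3  0.2  1.4]
```

View pics/s4.png

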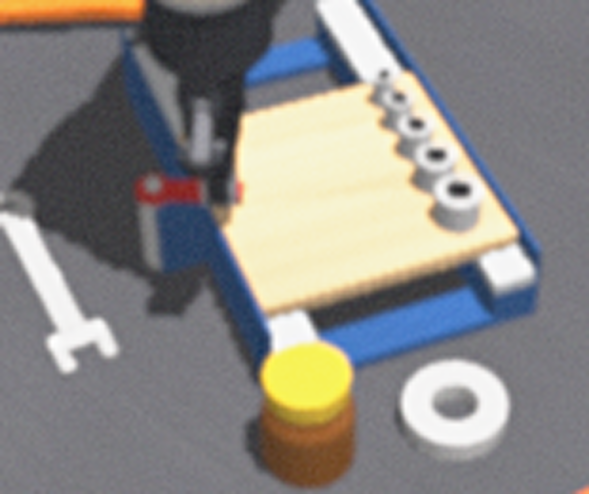

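The crop shows the red arm swinging from the pivot at (150,190) and starting over the board's edge at (235,190), with the finger beside it. I'll carry on to the stop.

Emit:
{"api": "play_rows", "payload": {
  "plan": [
    [[1.7,-4.3,0],-0.0875],
    [[1.7,-4.3,0],-0.0875],
    [[1.7,-4.3,0],-0.0875],
    [[1.7,-4.3,0],-0.0875],
    [[1.7,-4.3,0],-0.0875],
    [[0,0,0],0],
    [[0,0,0],0],
    [[0,0,0],0]
  ]
}}

```text
time_s: 16.65
position: [574.4, -34.9, 74.5]
tcp_rot: [0.0, 0.217, 0.976, 0.0]
contact_force: [3.9, 3.3, -0.9]
width: 0.1
grasp_force: 2.0
```

Emit:
{"api": "play_rows", "payload": {
  "plan": [
    [[0,-1,0],0],
    [[0,-1,0],0],
    [[0,-1,0],0],
    [[0,-1,0],0],
    [[0,0,0],0],
    [[0,0,0],0],
    [[0,0,0],0],
    [[0,0,0],0]
  ]
}}

```text
time_s: 17.65
position: [574.0, -35.5, 74.8]
tcp_rot: [0.002, 0.216, 0.976, 0.002]
contact_force: [10.0, 11.4, -5.8]
width: -0.2
grasp_force: 7.2
```

```bash
python3 - <<'E'
from h import *
st();lat()
E
```

```text
t 17.65 tcp [574.  -35.5  74.8] rack [-10.2 -71.7] yaw 155.1 F [10.  11.4 -5.8] w -0.20027826001773885 q7 0.8483241491420888
th 1.562 r 47.5 d 20.4 Ft,Fr rack [14.5 -4.4] [10.  11.4 -5.8]
```

The force rises to 15 N with no motion, so the latch is at its stop. I'll back off and clear.

Emit:
{"api": "play_rows", "payload": {
  "plan": [
    [[0,5,0],0],
    [[0,10,0],0],
    [[0,8,0],0],
    [[0,0,-25],0],
    [[0,0,-45],0],
    [[0,0,-45],0],
    [[0,0,-45],0],
    [[0,0,-25],0]
  ]
}}

```text
time_s: 18.65
position: [582.4, -17.8, 261.9]
tcp_rot: [0.001, 0.217, 0.976, -0.0]
contact_force: [0.2, -0.4, -1.1]
width: 0.1
grasp_force: 0.0
```

Emit:
{"api": "play_rows", "payload": {
  "plan": [
    [[-45,0,0],0],
    [[-45,0,0],0],
    [[-45,0,0],0],
    [[-45,0,0],0],
    [[-30,0,0],0],
    [[0,0,0],0],
    [[0,0,0],0],
    [[0,0,0],0]
  ]
}}

```text
time_s: 19.65
position: [771.6, -106.3, 260.0]
tcp_rot: [0.0, 0.216, 0.976, -0.0]
contact_force: [-1.2, 0.3, 0.3]
width: -0.2
grasp_force: 0.0
```

```bash
python3 - <<'E'
from h import *
st()
c=capture('scene');cv2.imwrite('pics/s5.png',cv2.resize(c['color'][135:295,140:305],None,fx=3.6,fy=3.6,interpolation=2)[:,:,::-1])
E
```

```text
t 19.65 tcp [ 771.6 -106.3  260. ] rack [   6.9 -280.9] yaw 155.0 F [-1.2  0.3  0.3] w -0.22033298894509662 q7 0.991013641348881
```

View pics/s5.png

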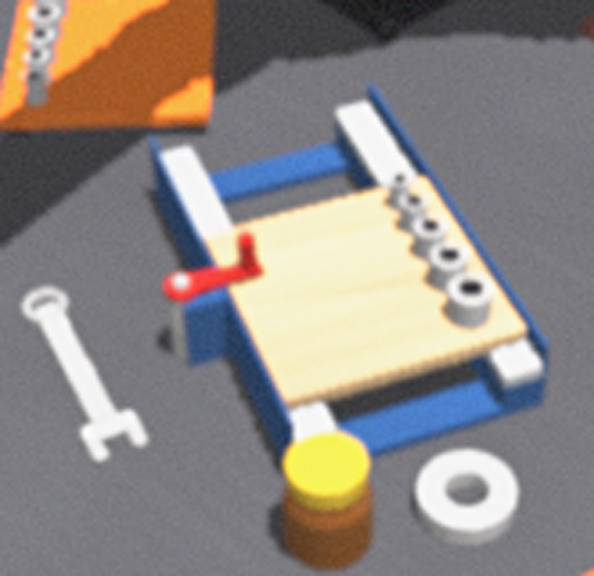

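The crop shows the red arm from the pivot at (180,285) to its tip at (260,268), lying across the seated board. The jar, wrench and bearing are where they were. A quick angle check, then hand in.

```bash
python3 - <<'E'
from h import *
c=capture('scene');P=lambda u,v:(140+u/3.6,135+v/3.6)
q=rk(onz(c,[P(180,285),P(258,267)],65));d=q[1]-q[0];print(q.round(1),np.arctan2(d[1],d[0]))
k=rk(onz(c,[P(247,239)],93));d=k[0]-[-30,-118];print(k.round(1),np.arctan2(d[1],d[0]))
E
```

```text
[[ -27.7 -120.3]
 [ -24.6  -65.6]] 1.5135917927647986
[[-24.6 -72. ]] 1.453709124480299
```

```bash
python3 -c "
from bench import *
print(hand_in())"
```

```text
the job is handed in; nothing more can be done
None
```

The board is pushed home and dropped into its notches, the red latch is closed against its stop across the board, and the job was handed in at about 20 s with the arm clear and the jar, wrench and bearing untouched.

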